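# Change over the dust extraction dampers

### The job

Change the dust extraction over: swing damper handle A (the one with the wide sector plate) anticlockwise until it is home, bearing on its rubber buffer; that clears the interlock, so then swing damper handle B anticlockwise until it too is home on its buffer. Turn them gently by feel, forcing neither handle against its buffer or against the interlock, and leave both handles resting on their buffers and the things lying around where they are.

Things in the scene. Friction and masses are not known exactly. Their poses are not given: they have to be found in the camera images.
- plenum: changeover box fixed on the bench: sheet steel, 250 x 370 x 110 mm, aluminium cover, two ducts leave its far side. Origin under its centre; x away from the robot (to the ducts), y left, z up. The handles turn on its top (110 mm up): A's axis at x 0, y +75 mm, B's at x 0, y -75 mm.
- handle_a: damper handle A, on the box's left: steel arm 16 mm wide (14 to 24 mm above the box top), upright post at its end, wide sector plate under it (radius 80 mm, 84 degrees). Origin on its vertical axis at the box top, x along the arm. Starts pointing left, swings 55 to 85 degrees anticlockwise to home. Stiff: 3.5 N at the post turns it; stays where left.
- grip_a (a point): grip post of handle A: upright, black, round, 16 mm across, 50 mm tall, 85 mm from the axis; the point is on its centre line, 20 mm below its top, 30 mm above the arm's upper face
- handle_b: damper handle B, on the right: as A but a narrower sector plate (56 degrees). Origin on its axis at the box top, x along the arm. Starts pointing about at -x of the box, swings 65 to 90 degrees anticlockwise to home. Within its first 20 degrees its plate is blocked by the rim of A's plate until A is nearly home (4 to 16 degrees short); over 30 N between the plates does damage.
- grip_b (a point): grip post of handle B: same post, 85 mm from B's axis; the point is on its centre line, 20 mm below its top, 30 mm above the arm's upper face
- stop_a: stop of handle A: bracket 24 mm wide, 30 mm high (origin under it, on the box top) with a rubber buffer on a screw along its x axis. The arm's side meets it 50 mm from the axis. The screw's setting varies and is not measured: home is felt within 6 degrees either side of the arm pointing in the box's -x direction. Rubber: 10 N per mm; 3 N or more is home, over 30 N does damage. The arm stays resting on it.
- stop_b: stop of handle B: bracket 24 mm wide, 30 mm high (origin under it, on the box top) with a rubber buffer on a screw along its x axis. The arm's side meets it 50 mm from the axis. The screw's setting varies and is not measured: home is felt within 6 degrees either side of the arm pointing 70 degrees anticlockwise of the box's -x direction. Rubber: 10 N per mm; 3 N or more is home, over 30 N does damage. The arm stays resting on it.
- router: bystander: battery trim router standing upright, 197 mm tall, base 90 mm across, left of the box; origin under its centre
- offcut: bystander: wooden offcut with a black top, 70 x 200 x 18 mm, lying between the box and the robot; origin under its centre
- clamp: bystander: one-handed bar clamp 300 mm long, about 30 mm high, lying right of the box; origin under the bar's middle, x along the bar

How it is judged (in metres and radians):
On the way, in this order (a step that is already met when the one before it is completed fails the run):
1. handle A is home: it bears on its rubber buffer with at least 3 N (contact force between handle_a and stop_a above 3 N), for 0.2 s.
2. handle B is home too: it bears on its buffer with at least 3 N, A still resting on its own (contact force between handle_b and stop_b above 3 N and contact force between handle_a and stop_a above 1 N), for 0.2 s.
At the end, for the whole second after the job is handed in: both handles are at rest and each still bears on its rubber buffer (more than 1 N) (contact force between handle_a and stop_a above 1 N and contact force between handle_b and stop_b above 1 N and angular speed of each of handle_a, handle_b below 0.05 rad/s); the robot touches nothing.
It fails at once if handle A forced against its buffer (over 30 N) (contact force between handle_a and stop_a above 30 N).
It fails at once if handle B forced against its buffer (over 30 N) (contact force between handle_b and stop_b above 30 N).
It fails at once if the interlock plates forced against each other (over 30 N) (contact force between handle_a and handle_b above 30 N).
It fails at once if the router, the offcut or the clamp was moved (over 20 mm) (distance of any of router, offcut, clamp from where it was at the start of the episode above 0.02 m).
It also fails if it takes over 70 s, if anything falls off the work surface, if the arm or the gripper's body presses on something with over 40 N, if the wrist force passes 120 N, or if a joint passes its speed limit or range.

### The arm

A 7-joint arm with a two-finger parallel gripper is mounted at the origin on the work surface. World frame = base frame: x ahead of the robot, y to its left, z up, the work surface at z = 0. Lengths are in m, angles in degrees, forces in N, time in s.
With the tool pointing down it reaches from about 0.425 to 0.875 m from the base axis. Payload 4.7 kg.
Tool frame: the origin (TCP) lies on the mounting face of the last link; the fingertips stand 182 mm ahead of it and the grasp point (between the pads) lies 164 mm ahead of it; z points along the fingers, x is the direction in which the jaws open and shut, and the axes are right-handed (so a half turn about z gives the same grasp; the last joint's range is limited). The gripper opens to 87 mm and grips with 3 to 60 N. Pads are 19 mm wide; open, the fingers measure 117 mm over their backs; the gripper's body (75 mm by 190 mm) begins 51 mm behind the grasp point.
Start: joints at [67.729, 18.392, -4.016, 83.108, 1.295, 78.541, -3.26], TCP at [0.255, -0.598, 0.405] pointing down, gripper open.
Joint ranges: [-163.93, 163.93], [-17.29, 119.83], [-79.2, 71.16], [3.27, 140.29], [-89.18, 269.18], [5.43, 117.66], [-154.24, 154.24]. Speed limits (degrees/s): [147.25, 147.25, 180, 180, 180, 180, 180].

### API

Orientations are given as [roll, pitch, yaw] about the fixed x, y, z axes, in that order (R = Rz(yaw) Ry(pitch) Rx(roll)).
In Python, from cell import status, cams, env, outline_of, landmark_of gives the robot as it stands. The module is installed in compiled form; this text tells all that it offers.
- The arm moves only by the tool jog_arm, never from a script. Its argument "rows" is a list of rows, each a list of 7 numbers: the closure, from 0 (fully open) to 1 (shut), then the shift along the tool's x, y, z in m, then the turn, a rotation vector about the tool's x, y, z in degrees. A call has 1 to 12 rows; each row shifts and turns the commanded pose from where the row before left it, along the tool's axes as they then stand; what a row does not reach is not made up. A row lasts 1/12 s, in which the tool goes at most 41.7 mm and 7.16 degrees, less where a joint would pass 70% of its speed; a pose out of reach is approached as far as the arm can. A call with a gripper value outside its range is refused whole. The fingers move at their own pace and stop on an object; "grip_force" is the grip in N (left out, the last holds). Time passes only in rows, so rows that do not move let the fingers close. It gives the time, the measured TCP pose, the force and the opening at its end, in the units of the state.
- status.get_obs(): the state, without advancing time (a new reading comes with each control period).
- cams.read_camera(name): name is "scene" or "side" or "wrist"; returns (picture, depth): 480x640x3 uint8, red, green, blue; 480x640 float32, m along the optical axis (not along the pixel's ray), 0 where there is no reading.
- cams.camera_params(name): a dict with "vfov" (degrees; the focal length in pixels is half the picture's height over the tangent of half this angle, whatever the lens; pixels are square), "cx", "cy" (the principal point, pixels), "eye" and "attitude" of the camera in the world. Camera axes: x right, y up, looking along -z (the intrinsics and any distortion apply to the point x, -y, -z); pixel columns grow to the right and rows downward; lengths in m; the calibration is good to about 2 mm. A picture is of the moment at which its call begins: read the wrist's pose just before it. camera_params takes no time and is no camera call; for the wrist camera it gives the pose at the moment of the call.
- env.sign_off(): hands the job in, once; it reports no verdict.
Trained networks look in the newest picture that a camera, given by its name, has taken for a name from the list of things; names that differ only in an ending like _2 or _b are one class to them, and where a whole thing is asked for, a point or a joint stands for the part that bears it (a point fixed in the world has none). Each returns a list of dicts, best first, with "conf" (0 to 1); they miss things now and then, are a little off and sometimes report something else, mostly with a low value. They report only what shows in the picture. A call takes as long as a camera call.
- outline_of(camera, name): "pixels" (480x640 bool, what is visible of it) and "box" ([left, top, right, bottom] in pixels, round what is visible of it).
- landmark_of(camera, name): "position" ([row, column] in pixels: a listed point, or the origin of a listed thing).
The state is a dict: "time_s": time; "qpos": joint angles; "joint_velocities": joint speeds; "effort": joint torques, N m; "tool_pos": TCP position; "tool_rot": TCP orientation; "force": force on the tool from outside, world axes, zero at the start; "wrist_torque": the same for the moment, N m; "grip_width": finger opening in m.
Only numpy, scipy, OpenCV 4.12 (cv2) and the standard library are available. Lean on these libraries where they do the work, as an engineer would, in place of code of your own. Each camera call takes 0.05 s, during which the arm holds its last target. There are 200 camera calls.

## Working session

There is one attempt and no reset: what is moved stays moved. The work goes in short steps, Python scripts to look and compute and a tool call to move; the robot and the scene stay as the last step left them, time stands still between calls to the robot, and variables do not carry over. Pictures are saved under pics/ and viewed, about 8 in all and at most 12, crops included, and the job is handed in when it is done.

Besides the shell and the picture viewer there is one more tool, called after "Call:" as a command line: name --pt "numbers of a row" for each row, then --argument value for the rest. jog_arm: Moves the arm, as the interface text tells. Its arguments: {"type":"object","properties":{"rows":{"type":"array"},"grip_force":{"type":"number"}},"required":["rows"]}

```bash
mkdir -p pics
cat > h.py <<'E'
import numpy as np, cv2
from scipy.spatial.transform import Rotation as R
from cell import status, cams, env, outline_of, landmark_of
def ray(cam,px,p=None):
    p=p or cams.camera_params(cam); f=240/np.tan(np.radians(p['vfov'])/2)
    return p,f
def world(cam,row,col,d,p=None):
    p,f=ray(cam,None,p); 
    c=np.array([(col-p['cx'])/f*d,-(row-p['cy'])/f*d,-d])
    A=np.array(p['attitude'],float)
    M=A if A.shape==(3,3) else R.from_euler('xyz',A,degrees=True).as_matrix()
    return np.array(p['eye'])+M@c
def onplane(cam,row,col,z,p=None):
    p=p or cams.camera_params(cam)
    a=world(cam,row,col,1.,p); e=np.array(p['eye']); return e+(a-e)*(z-e[2])/(a[2]-e[2])
E
python3 - <<'E'
from h import *
print(status.get_obs())
for c in ['scene','side']:
    p=cams.camera_params(c); print(c,p)
    im,d=cams.read_camera(c); cv2.imwrite(f'pics/{c}0.png',im[:,:,::-1])
    for n in ['plenum','handle_a','handle_b','grip_a','grip_b','stop_a','stop_b','router','offcut','clamp']:
        for l in landmark_of(c,n)[:2]:
            r,q=l['position']; dd=d[int(np.clip(r,0,479)),int(np.clip(q,0,639))]
            print(c,n,round(l['conf'],2),np.round([r,q]),np.round(world(c,r,q,dd,p),3))
E
```

```text
{'time_s': 0.0, 'qpos': array([67.72884712, 18.44031468, -4.01588263, 83.17590488,  1.29491361,
       78.54229061, -3.25975426]), 'joint_velocities': array([ 0.05791768, -0.00438935,  0.06482822,  0.07156949,  0.07369397,
        0.02784646, -0.0784863 ]), 'effort': array([-2.96711187e-05, -4.91296363e+01, -4.03870884e-01, -3.12527168e+01,
       -6.38241973e-02,  4.37527313e-02,  1.89922807e-04]), 'tool_pos': array([ 0.25468959, -0.59779284,  0.40363822]), 'tool_rot': array([ 1.79994313e+02,  1.13265688e-01, -6.69185191e+01]), 'force': array([-0.9220897 ,  0.28051727, -0.0034637 ]), 'wrist_torque': array([ 0.00394834, -0.0533976 , -0.01386646]), 'grip_width': 0.08732047075929214}
scene {'vfov': 48.55005321453887, 'cx': 311.57029999617913, 'cy': 234.90538896248069, 'eye': array([ 1.42816769, -0.50810619,  0.79692193]), 'attitude': array([56.92475378,  0.33793926, 58.72246816])}
scene plenum 0.67 [294. 308.] [ 0.709 -0.085  0.11 ]
scene handle_a 0.96 [244. 338.] [0.603 0.058 0.121]
scene handle_a 0.92 [264. 279.] [ 0.596 -0.09   0.119]
scene handle_b 0.96 [244. 338.] [0.603 0.058 0.1
[... 987 characters left out ...]
]
side handle_b 0.67 [264. 298.] [0.576 0.088 0.134]
side grip_a 0.85 [272. 295.] [0.556 0.152 0.172]
side grip_a 0.78 [214. 358.] [ 0.525 -0.137  0.11 ]
side grip_b 0.85 [272. 295.] [0.556 0.152 0.172]
side grip_b 0.78 [214. 358.] [ 0.525 -0.137  0.11 ]
side stop_a 0.82 [205. 325.] [ 0.602 -0.139  0.114]
side stop_a 0.7 [259. 332.] [0.528 0.028 0.112]
side stop_b 0.82 [205. 325.] [ 0.602 -0.139  0.114]
side stop_b 0.7 [259. 332.] [0.528 0.028 0.112]
side router 0.79 [388. 199.] [0.662 0.35  0.032]
side router 0.16 [266. 299.] [0.551 0.146 0.182]
side offcut 0.96 [307. 396.] [0.389 0.023 0.021]
side clamp 0.74 [204. 349.] [ 0.556 -0.171  0.109]
side clamp 0.67 [265. 299.] [0.551 0.144 0.183]
```

View pics/scene0.png

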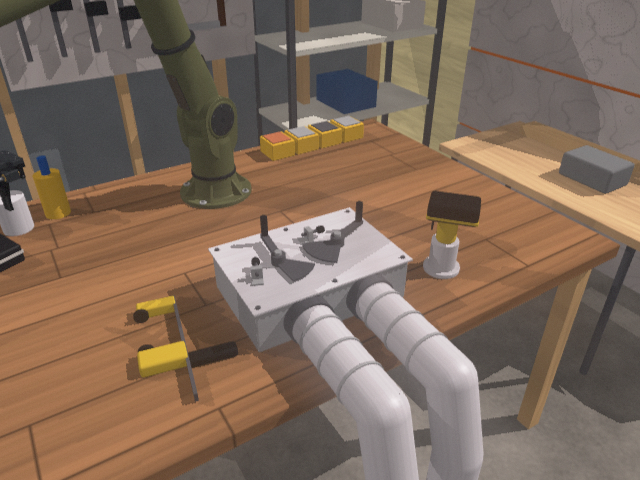

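View pics/side0.png

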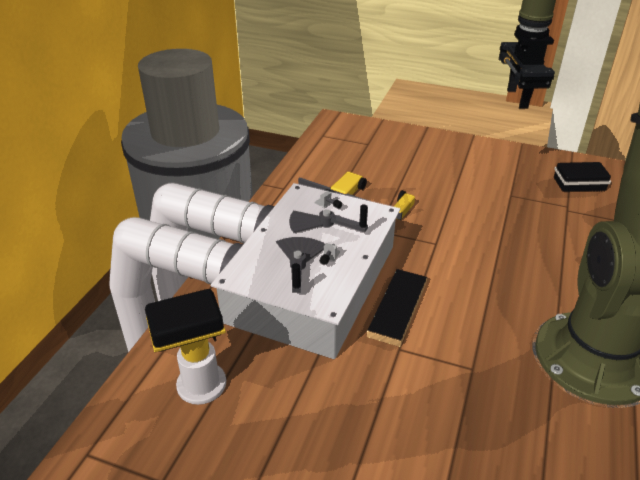

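The scene view shows B's post near (row 221, col 265) and A's near (212, 360). In the side view, A's post is at (272, 296) and B's at (215, 360). The router, offcut and clamp are clear of the box. Next I put these pixels onto known heights.

Run:
```python
from h import *
for c,l in dict(scene=[('gb',221,265,.164),('ga',212,362,.164),('axA',244,338,.11),('axB',264,279,.11),('sa',239,307,.11),('sb',277,255,.11)],
 side=[('ga',272,295,.164),('gb',214,362,.164),('axA',264,298,.11),('axB',220,328,.11),('sa',259,332,.11),('sb',205,325,.11)]).items():
    for n,r,q,z in l: print(c,n,np.round(onplane(c,r,q,z),3))
# box top plane fit
for c in ['scene','side']:
    im,d=cams.read_camera(c); p=cams.camera_params(c)
    o=outline_of(c,'plenum')[0]['pixels']&(d>0)
    rr,cc=np.nonzero(o); P=np.array([world(c,r,q,d[r,q],p) for r,q in zip(rr,cc)])
    T=P[np.abs(P[:,2]-.111)<.006]
    rect=cv2.minAreaRect(T[:,:2].astype(np.float32)*1000); print(c,len(T),rect,np.median(T[:,2]))
    T=P[(P[:,2]>.117)]
```

```text
scene gb [ 0.49  -0.067  0.164]
scene ga [0.574 0.144 0.164]
scene axA [0.59  0.068 0.11 ]
scene axB [ 0.587 -0.085  0.11 ]
scene sa [0.534 0.018 0.11 ]
scene sb [ 0.601 -0.15   0.11 ]
side ga [0.56  0.144 0.164]
side gb [ 0.498 -0.07   0.164]
side axA [0.587 0.064 0.11 ]
side axB [ 0.58  -0.094  0.11 ]
side sa [0.528 0.026 0.11 ]
side sb [ 0.605 -0.145  0.11 ]
scene 9919 ((716.4512329101562, -14.625396728515625), (385.3514709472656, 534.3484497070312), 87.35433197021484) 0.10981972666872697
side 12796 ((707.8994140625, -13.69244384765625), (388.42608642578125, 514.5581665039062), 87.41114807128906) 0.10953147322389639
```

Call:
jog_arm --pt "0 -0.024 -0.024 -0.004 0 0 0" --pt "0 -0.024 -0.024 -0.004 0 0 0" --pt "0 -0.024 -0.024 -0.004 0 0 0" --pt "0 -0.024 -0.024 -0.004 0 0 0" --pt "0 -0.024 -0.024 -0.004 0 0 0" --pt "0 -0.024 -0.024 -0.004 0 0 0" --pt "0 -0.024 -0.024 -0.004 0 0 0" --pt "0 -0.024 -0.024 -0.004 0 0 0" --pt "0 -0.024 -0.024 -0.004 0 0 0" --pt "0 -0.024 -0.024 -0.004 0 0 0" --pt "0 -0.024 -0.024 -0.004 0 0 0" --pt "0 -0.024 -0.024 0 0 0 0"

```text
time_s: 2.3
tool_pos: [0.4073, -0.2184, 0.4499]
tool_rot: [-179.9, -0.1, -66.9]
force: [0.6, 0.1, 0.1]
grip_width: 0.0871
```

Call:
jog_arm --pt "0 -0.024 -0.024 0 0 0 0" --pt "0 -0.024 -0.024 0 0 0 0" --pt "0 -0.024 -0.024 0 0 0 0" --pt "0 -0.024 -0.024 0 0 0 0" --pt "0 -0.024 -0.024 0 0 0 0" --pt "0 -0.024 -0.024 0 0 0 0" --pt "0 -0.024 -0.024 0 0 0 0" --pt "0 -0.024 -0.024 0 0 0 0" --pt "0 -0.024 -0.024 0 0 0 0" --pt "0 -0.024 -0.024 0 0 0 0" --pt "0 0 0 0 0 0 0" --pt "0 0 0 0 0 0 0"

```text
time_s: 3.3
tool_pos: [0.5335, 0.097, 0.4486]
tool_rot: [-180.0, 0.1, -66.6]
force: [0.1, 0.2, -0.6]
grip_width: 0.0872
```

Call:
jog_arm --pt "0 0 0 0 0 0 -7" --pt "0 0 0 0 0 0 -7" --pt "0 0 0 0 0 0 -7" --pt "0 0 0 0 0 0 -7" --pt "0 0 0 0 0 0 -7" --pt "0 0 0 0 0 0 -7" --pt "0 0 0 0 0 0 -7" --pt "0 0 0 0 0 0 -7" --pt "0 0 0 0 0 0 -7" --pt "0 0 0 0 0 0 -7" --pt "0 0 0 0 0 0 -7" --pt "0 0 0 0 0 0 -5"

```text
time_s: 4.3
tool_pos: [0.5334, 0.0929, 0.4487]
tool_rot: [179.9, 0.0, 15.3]
force: [0.5, 0.9, -0.4]
grip_width: 0.0868
```

Run:
```python
from h import *
p=cams.camera_params('wrist'); s=status.get_obs(); print(s['time_s'],s['tool_pos'],s['tool_rot'],s['qpos'],s['force'],p)
im,d=cams.read_camera('wrist'); cv2.imwrite('pics/w0.png',im[:,:,::-1])
for n,z in [('handle_a',.11),('grip_a',.164),('stop_a',.11)]:
    for l in landmark_of('wrist',n)[:2]:
        r,q=l['position']; print(n,round(l['conf'],2),np.round([r,q]),np.round(onplane('wrist',r,q,z,p),4))
```

```text
4.3 [0.53342388 0.09289773 0.44871039] [1.79912638e+02 2.70340601e-02 1.52516997e+01] [ 33.76908903   8.18761582 -50.72574975  93.38496775   6.48788163
  81.49417451  -2.38390414] [ 0.4655041   0.93538825 -0.37875379] {'vfov': 58.35867305284631, 'cx': 320.41962842866326, 'cy': 234.0621617733557, 'eye': array([0.51597116, 0.16117049, 0.42881057]), 'attitude': array([-1.52049743e+01, -1.45826805e-02,  1.52945048e+01])}
handle_a 0.65 [262. 376.] [0.5864 0.0673 0.11  ]
grip_a 0.75 [163. 380.] [0.5583 0.1447 0.164 ]
stop_a 0.64 [300. 297.] [0.5355 0.0199 0.11  ]
```

View pics/w0.png

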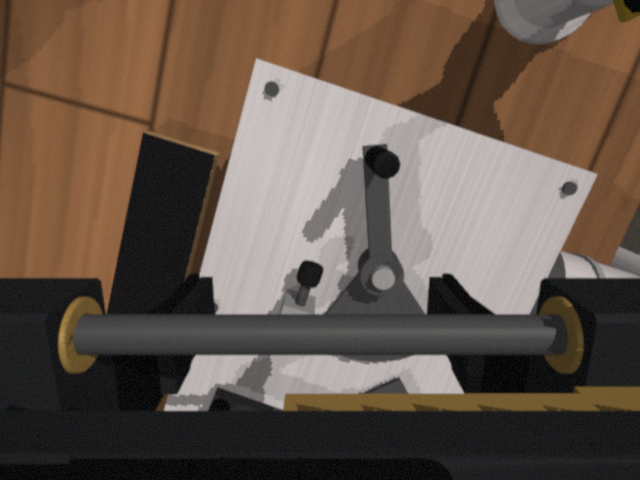

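The wrist view shows A's post at (162, 382), its hub at (277, 382) and the buffer tip at (273, 310). The grasp is well in reach, so I go down over A's post.

Call:
jog_arm --pt "0 0.013 -0.015 0 0 0 0" --pt "0 0.013 -0.015 0 0 0 0" --pt "0 0.0127 -0.0144 0 0 0 -5" --pt "0 0 0 0.02 0 0 0" --pt "0 0 0 0.02 0 0 0" --pt "0 0 0 0.02 0 0 0" --pt "0 0 0 0 0 0 0" --pt "0 0 0 0 0 0 0"

```text
time_s: 5.17
tool_pos: [0.5592, 0.147, 0.3881]
tool_rot: [-180.0, 0.1, 20.0]
force: [-0.0, 0.0, 0.8]
grip_width: 0.0867
```

Run:
```python
from h import *
p=cams.camera_params('wrist'); s=status.get_obs(); print(s['time_s'],s['tool_pos'],s['tool_rot'],s['force'])
im,d=cams.read_camera('wrist'); cv2.imwrite('pics/w1.png',im[:,:,::-1])
for n,z in [('handle_a',.11),('grip_a',.164)]:
    for l in landmark_of('wrist',n)[:2]:
        r,q=l['position']; print(n,round(l['conf'],2),np.round([r,q]),np.round(onplane('wrist',r,q,z,p),4))
```

```text
5.1667 [0.55921071 0.14695562 0.38810677] [-1.79998140e+02  1.25456175e-01  1.99654444e+01] [-0.0254254   0.03805372  0.78002786]
handle_a 0.64 [361. 317.] [0.5876 0.0635 0.11  ]
handle_a 0.44 [267. 315.] [0.5638 0.1264 0.11  ]
grip_a 0.77 [266. 317.] [0.5586 0.1454 0.164 ]
```

View pics/w1.png

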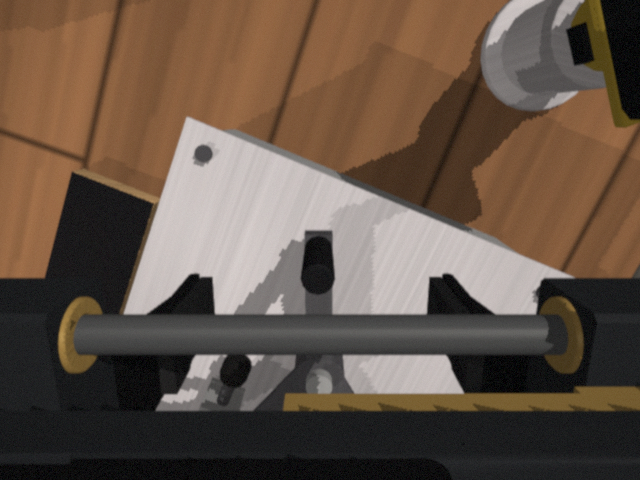

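The post is centred between the fingers at column 317 and the arm lies straight down the image, so yaw 20 is right. I descend and close on it.

Call:
jog_arm --pt "0 0 0 0.02 0 0 0" --pt "0 0 0 0.02 0 0 0" --pt "0 0 0.001 0.02 0 0 0" --pt "0 0 0 0 0 0 0" --pt "1 0 0 0 0 0 0" --pt "1 0 0 0 0 0 0" --pt "1 0 0 0 0 0 0" --pt "1 0 0 0 0 0 0" --pt "1 0 0 0 0 0 0" --pt "1 0 0 0 0 0 0" --pt "1 0 0 0 0 0 0" --pt "1 0 0 0 0 0 0" --grip_force 20

```text
time_s: 6.32
tool_pos: [0.5597, 0.1467, 0.3288]
tool_rot: [180.0, -0.0, 20.1]
force: [0.3, -1.0, 1.3]
grip_width: 0.0419
```

Call:
jog_arm --pt "1 -0.001 0 0 0 0 0" --pt "1 -0.001 0 0 0 0 0" --pt "1 0 0 0 0 0 0" --pt "1 0 0 0 0 0 0"

```text
time_s: 6.65
tool_pos: [0.5577, 0.146, 0.3287]
tool_rot: [180.0, 0.0, 20.1]
force: [-1.2, -0.1, 0.5]
grip_width: 0.0153
```

Call:
jog_arm --pt "1 -0.003 5e-05 0 0 0 -2" --pt "1 -0.003 5e-05 0 0 0 -2" --pt "1 -0.003 5e-05 0 0 0 -2" --pt "1 -0.003 5e-05 0 0 0 -2" --pt "1 -0.003 5e-05 0 0 0 -2" --pt "1 -0.003 5e-05 0 0 0 -2" --pt "1 -0.003 5e-05 0 0 0 -2" --pt "1 -0.003 5e-05 0 0 0 -2" --pt "1 -0.003 5e-05 0 0 0 -2" --pt "1 -0.003 5e-05 0 0 0 -2" --pt "1 0 0 0 0 0 0" --pt "1 0 0 0 0 0 0"

```text
time_s: 7.65
tool_pos: [0.5321, 0.1312, 0.3287]
tool_rot: [180.0, -0.0, 40.0]
force: [3.0, 0.7, -1.3]
grip_width: 0.0153
```

Call:
jog_arm --pt "1 -0.003 5e-05 0 0 0 -2" --pt "1 -0.003 5e-05 0 0 0 -2" --pt "1 -0.003 5e-05 0 0 0 -2" --pt "1 -0.003 5e-05 0 0 0 -2" --pt "1 -0.003 5e-05 0 0 0 -2" --pt "1 -0.003 5e-05 0 0 0 -2" --pt "1 -0.003 5e-05 0 0 0 -2" --pt "1 -0.003 5e-05 0 0 0 -2" --pt "1 -0.003 5e-05 0 0 0 -2" --pt "1 -0.003 5e-05 0 0 0 -2" --pt "1 0 0 0 0 0 0" --pt "1 0 0 0 0 0 0"

```text
time_s: 8.65
tool_pos: [0.513, 0.1083, 0.3287]
tool_rot: [180.0, -0.0, 60.0]
force: [2.6, 1.6, -3.5]
grip_width: 0.0156
```

Call:
jog_arm --pt "1 -0.003 5e-05 0 0 0 -2" --pt "1 -0.003 5e-05 0 0 0 -2" --pt "1 -0.003 5e-05 0 0 0 -2" --pt "1 -0.003 5e-05 0 0 0 -2" --pt "1 -0.003 5e-05 0 0 0 -2" --pt "1 -0.0015 2e-05 0 0 0 -1" --pt "1 -0.0015 2e-05 0 0 0 -1" --pt "1 0 0 0 0 0 0" --pt "1 0 0 0 0 0 0"

```text
time_s: 9.4
tool_pos: [0.5058, 0.092, 0.3288]
tool_rot: [179.9, -0.0, 72.0]
force: [5.0, 2.2, -4.7]
grip_width: 0.0155
```

Call:
jog_arm --pt "1 -0.0015 0.0003 0.0003 0 0 -1" --pt "1 -0.0015 0.0003 0.0003 0 0 -1" --pt "1 -0.0015 2e-05 0 0 0 -1" --pt "1 -0.0015 2e-05 0 0 0 -1" --pt "1 -0.0015 2e-05 0 0 0 -1" --pt "1 0 0 0 0 0 0" --pt "1 0 0 0 0 0 0"

```text
time_s: 9.98
tool_pos: [0.5041, 0.0846, 0.3286]
tool_rot: [-180.0, 0.0, 77.1]
force: [-0.6, 4.9, 5.0]
grip_width: 0.0154
```

Call:
jog_arm --pt "1 -0.0007 0 0 0 0 -0.5" --pt "1 -0.0007 0 0 0 0 -0.5" --pt "1 -0.0007 0 0 0 0 -0.5" --pt "1 0 0 0 0 0 0" --pt "1 0 0 0 0 0 0"

```text
time_s: 10.4
tool_pos: [0.5036, 0.0826, 0.3286]
tool_rot: [-180.0, 0.0, 78.6]
force: [-0.9, 3.3, 5.7]
grip_width: 0.0152
```

Call:
jog_arm --pt "1 -0.0007 0 -0.0003 0 0 -0.5" --pt "1 -0.0007 0 0 0 0 -0.5" --pt "1 -0.0007 0 0 0 0 -0.5" --pt "1 0 0 0 0 0 0" --pt "1 0 0 0 0 0 0"

```text
time_s: 10.82
tool_pos: [0.5032, 0.0803, 0.3286]
tool_rot: [-180.0, 0.0, 80.1]
force: [0.3, 3.1, 5.4]
grip_width: 0.0154
```

Call:
jog_arm --pt "1 -0.0007 0 0 0 0 -0.5" --pt "1 -0.0007 0 0 0 0 -0.5" --pt "1 -0.0007 0 0 0 0 -0.5" --pt "1 0 0 0 0 0 0" --pt "1 0 0 0 0 0 0"

```text
time_s: 11.23
tool_pos: [0.5029, 0.0781, 0.3286]
tool_rot: [-180.0, 0.0, 81.6]
force: [-0.1, 4.1, 5.1]
grip_width: 0.0152
```

Call:
jog_arm --pt "1 -0.0007 0 0 0 0 -0.5" --pt "1 -0.0007 0 0 0 0 -0.5" --pt "1 -0.0007 0 0 0 0 -0.5" --pt "1 0 0 0 0 0 0" --pt "1 0 0 0 0 0 0"

```text
time_s: 11.65
tool_pos: [0.5026, 0.076, 0.3286]
tool_rot: [-180.0, 0.0, 83.1]
force: [0.0, 3.9, 6.0]
grip_width: 0.0155
```

Call:
jog_arm --pt "1 -0.0007 0 0 0 0 -0.5" --pt "1 -0.0007 0 0 0 0 -0.5" --pt "1 -0.0007 0 0 0 0 -0.5" --pt "1 0 0 0 0 0 0" --pt "1 0 0 0 0 0 0"

```text
time_s: 12.07
tool_pos: [0.5024, 0.0739, 0.3285]
tool_rot: [-180.0, 0.0, 84.6]
force: [-0.1, 3.3, 5.7]
grip_width: 0.0154
```

Call:
jog_arm --pt "1 -0.0007 0 0 0 0 -0.5" --pt "1 -0.0007 0 0 0 0 -0.5" --pt "1 -0.0007 0 0 0 0 -0.5" --pt "1 0 0 0 0 0 0" --pt "1 0 0 0 0 0 0"

```text
time_s: 12.48
tool_pos: [0.5022, 0.0717, 0.3286]
tool_rot: [-180.0, 0.0, 86.1]
force: [0.1, 2.8, 5.5]
grip_width: 0.0153
```

Call:
jog_arm --pt "1 -0.0007 0 0 0 0 -0.5" --pt "1 -0.0007 0 0 0 0 -0.5" --pt "1 -0.0007 0 0 0 0 -0.5" --pt "1 0 0 0 0 0 0" --pt "1 0 0 0 0 0 0"

```text
time_s: 12.9
tool_pos: [0.5021, 0.07, 0.3286]
tool_rot: [180.0, -0.0, 87.6]
force: [0.5, 4.9, 4.7]
grip_width: 0.0153
```

Call:
jog_arm --pt "1 -0.0007 0 0 0 0 -0.4" --pt "1 0 0 0 0 0 0" --pt "1 0 0 0 0 0 0"

```text
time_s: 13.15
tool_pos: [0.502, 0.0696, 0.3286]
tool_rot: [180.0, -0.0, 88.0]
force: [-0.5, 5.2, 5.4]
grip_width: 0.0152
```

Call:
jog_arm --pt "1 -0.0007 0 0 0 0 -0.4" --pt "1 0 0 0 0 0 0" --pt "1 0 0 0 0 0 0"

```text
time_s: 13.4
tool_pos: [0.502, 0.0691, 0.3286]
tool_rot: [180.0, -0.1, 88.4]
force: [0.7, 5.8, 5.1]
grip_width: 0.0152
```

Call:
jog_arm --pt "1 -0.0007 0 0 0 0 -0.3" --pt "1 -0.0004 0 0 0 0 0" --pt "1 0 0 0 0 0 0" --pt "1 0 0 0 0 0 0" --pt "1 0 0 0 0 0 0"

```text
time_s: 13.82
tool_pos: [0.502, 0.0686, 0.3286]
tool_rot: [180.0, -0.1, 88.7]
force: [1.4, 7.6, 3.4]
grip_width: 0.0155
```

Call:
jog_arm --pt "1 -0.0006 0 0 0 0 -0.2" --pt "1 -0.0005 0 0 0 0 0" --pt "1 0 0 0 0 0 0" --pt "1 0 0 0 0 0 0" --pt "1 0 0 0 0 0 0"

```text
time_s: 14.23
tool_pos: [0.5019, 0.068, 0.3286]
tool_rot: [180.0, -0.2, 89.0]
force: [1.2, 8.2, 4.2]
grip_width: 0.0154
```

Call:
jog_arm --pt "1 0 0 0 0 0 0" --pt "0.5 0 0 0 0 0 0" --pt "0.5 0 0 0 0 0 0" --pt "0.5 0 0 0 0 0 0" --pt "0.5 0 0 0 0 0 0" --pt "0.5 0 0 0 0 0 0" --pt "0.5 0 0 0 0 0 0" --pt "0.5 0 0 -0.02 0 0 0" --pt "0.5 0 0 -0.03 0 0 0" --pt "0.5 0 0 -0.03 0 0 0" --pt "0.5 0 0 0 0 0 0" --pt "0.5 0 0 0 0 0 0"

```text
time_s: 15.23
tool_pos: [0.5024, 0.0661, 0.4098]
tool_rot: [179.8, 0.1, 88.8]
force: [-0.3, -0.4, -0.0]
grip_width: 0.0437
```

Run:
```python
from h import *
s=status.get_obs(); print(s['time_s'],s['tool_pos'],s['tool_rot'],s['force'],s['grip_width'],s['qpos'])
for c in ['wrist','side']:
    p=cams.camera_params(c)
    im,d=cams.read_camera(c); cv2.imwrite(f'pics/{c}2.png',im[:,:,::-1])
    for n,z in [('handle_a',.11),('grip_a',.164),('stop_a',.11)]:
        for l in landmark_of(c,n)[:2]:
            r,q=l['position']; print(c,n,round(l['conf'],2),np.round([r,q]),np.round(onplane(c,r,q,z,p),4))
```

```text
15.2333 [0.50242262 0.06610104 0.4097527 ] [1.79831431e+02 8.28255498e-02 8.88321575e+01] [-0.2573884  -0.41974133 -0.04183666] 0.04369356257396413 [ 52.83992147   5.66609384 -66.00635002 101.01969167   5.4458143
  76.58494722  74.51632238]
wrist grip_a 0.56 [253. 324.] [0.5055 0.0677 0.164 ]
wrist grip_a 0.55 [246.  67.] [ 0.4983 -0.0734  0.164 ]
wrist stop_a 0.86 [275. 259.] [0.5375 0.0219 0.11  ]
wrist stop_a 0.6 [367.  34.] [ 0.6069 -0.148   0.11  ]
side handle_a 0.64 [266. 300.] [0.58   0.0679 0.11  ]
side handle_a 0.58 [219. 325.] [ 0.5871 -0.0944  0.11  ]
side grip_a 0.9 [214. 362.] [ 0.4979 -0.0686  0.164 ]
side grip_a 0.84 [254. 336.] [0.5067 0.0685 0.164 ]
side stop_a 0.74 [258. 331.] [0.5316 0.0246 0.11  ]
```

View pics/wrist2.png

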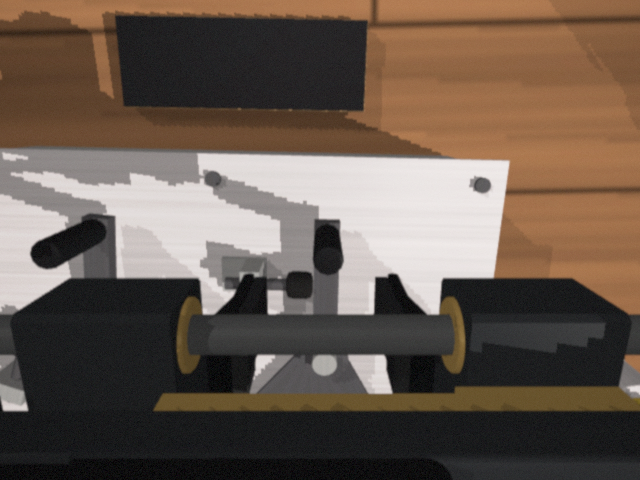

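The wrist view shows A's arm against the buffer tip (285, 300), with its post at (253, 326). B's post is at (240, 70). Next I turn the wrist for B.

Call:
jog_arm --pt "0 0 0 -0.01 0 0 7" --pt "0 0 0 -0.01 0 0 7" --pt "0 0 0 -0.01 0 0 7" --pt "0 0 0 -0.01 0 0 7" --pt "0 0 0 0 0 0 7" --pt "0 0 0 0 0 0 7" --pt "0 0 0 0 0 0 7" --pt "0 0 0 0 0 0 7" --pt "0 0 0 0 0 0 7" --pt "0 0 0 0 0 0 7" --pt "0 0 0 0 0 0 7" --pt "0 0 0 0 0 0 7"

```text
time_s: 16.63
tool_pos: [0.5019, 0.0663, 0.448]
tool_rot: [-180.0, 0.0, 4.5]
force: [-0.6, 0.1, 0.2]
grip_width: 0.0869
```

Call:
jog_arm --pt "0 0 0 0 0 0 7" --pt "0 0 0 0 0 0 7" --pt "0 0 0 0 0 0 7" --pt "0 0 0 0 0 0 7" --pt "0 0 0 0 0 0 7" --pt "0 0 0 0 0 0 7" --pt "0 0 0 0 0 0 7" --pt "0 0 0 0 0 0 7" --pt "0 0 0 0 0 0 7" --pt "0 0 0 0 0 0 7" --pt "0 0 0 0 0 0 7" --pt "0 0 0 0 0 0 7"

```text
time_s: 17.63
tool_pos: [0.5019, 0.0663, 0.448]
tool_rot: [180.0, 0.0, -79.5]
force: [-0.1, 0.4, 0.9]
grip_width: 0.0869
```

Call:
jog_arm --pt "0 0 0 0 0 0 7" --pt "0 0 0 0 0 0 7" --pt "0 0 0 0 0 0 7" --pt "0 0.034 -0.005 0 0 0 0" --pt "0 0.034 -0.005 0 0 0 0" --pt "0 0.034 -0.005 0 0 0 0" --pt "0 0.034 -0.005 0 0 0 0" --pt "0 0 0 0.02 0 0 0" --pt "0 0 0 0.02 0 0 0" --pt "0 0 0 0 0 0 0" --pt "0 0 0 0 0 0 0"

```text
time_s: 18.55
tool_pos: [0.4974, -0.071, 0.4077]
tool_rot: [179.9, 0.0, -100.1]
force: [0.2, 0.5, 1.1]
grip_width: 0.0871
```

Run:
```python
from h import *
s=status.get_obs(); print(s['time_s'],s['tool_pos'],s['tool_rot'],s['force'],s['grip_width'],s['qpos'])
c='wrist';p=cams.camera_params(c)
im,d=cams.read_camera(c); cv2.imwrite(f'pics/{c}3.png',im[:,:,::-1])
for n,z in [('handle_b',.11),('grip_b',.164),('stop_b',.11)]:
        for l in landmark_of(c,n)[:2]:
            r,q=l['position']; print(c,n,round(l['conf'],2),np.round([r,q]),np.round(onplane(c,r,q,z,p),4))
```

```text
18.55 [ 0.49741118 -0.071017    0.40768084] [ 1.79858435e+02  3.27167002e-02 -1.00092336e+02] [0.1519733  0.54085637 1.07069898] 0.08707868834635045 [ 53.45726622   2.85770199 -49.24955346 101.91570163   2.17895462
  76.36508536 -96.36835234]
wrist handle_b 0.72 [ 14. 601.] [ 0.5978 -0.256   0.11  ]
wrist handle_b 0.59 [131.  77.] [0.587  0.0685 0.11  ]
wrist grip_b 0.75 [288.  68.] [0.5024 0.0715 0.164 ]
wrist grip_b 0.61 [255. 322.] [ 0.4972 -0.0716  0.164 ]
wrist stop_b 0.89 [ 29. 420.] [ 0.6083 -0.1504  0.11  ]
wrist stop_b 0.81 [197. 175.] [0.5356 0.0189 0.11  ]
```

View pics/wrist3.png

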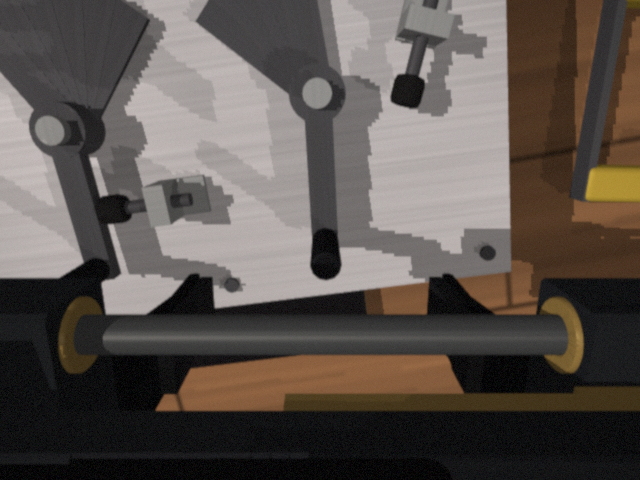

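B's post is centred at (255, 324) with its hub at (93, 317), so the arm points about 173 degrees. A still touches its buffer at (208, 115). I grip B.

Call:
jog_arm --pt "0 0 0 0.025 0 0 -3" --pt "0 0 0 0.025 0 0 0" --pt "0 0 0 0.02 0 0 0" --pt "0 0 0 0.0095 0 0 0" --pt "1 0 0 0 0 0 0" --pt "1 0 0 0 0 0 0" --pt "1 0 0 0 0 0 0" --pt "1 0 0 0 0 0 0" --pt "1 0 0 0 0 0 0" --pt "1 0 0 0 0 0 0" --pt "1 0 0 0 0 0 0" --pt "1 0 0 0 0 0 0"

```text
time_s: 19.75
tool_pos: [0.4978, -0.0712, 0.3292]
tool_rot: [-180.0, -0.0, -97.1]
force: [-0.0, -0.6, -0.1]
grip_width: 0.0415
```

Call:
jog_arm --pt "1 0 0 0 0 0 0" --pt "1 0 0 0 0 0 0" --pt "1 0 0 0 0 0 0" --pt "1 0 0 0 0 0 0" --pt "1 0 0 0 0 0 0"

```text
time_s: 20.17
tool_pos: [0.4976, -0.0719, 0.3289]
tool_rot: [180.0, -0.1, -97.2]
force: [-0.3, -2.6, 1.0]
grip_width: 0.0155
```

Call:
jog_arm --pt "1 0.0015 -2e-05 0 0 0 -1" --pt "1 0.0015 -2e-05 0 0 0 -1" --pt "1 0.0015 -2e-05 0 0 0 -1" --pt "1 0 0 0 0 0 0" --pt "1 0 0 0 0 0 0"

```text
time_s: 20.58
tool_pos: [0.4972, -0.0753, 0.3289]
tool_rot: [180.0, 0.0, -94.1]
force: [-0.8, 3.1, 1.4]
grip_width: 0.0151
```

Call:
jog_arm --pt "1 0.0015 -2e-05 0 0 0 -1" --pt "1 0.0015 -2e-05 0 0 0 -1" --pt "1 0.0015 -2e-05 0 0 0 -1" --pt "1 0.0015 -2e-05 0 0 0 -1" --pt "1 0 0 0 0 0 0" --pt "1 0 0 0 0 0 0"

```text
time_s: 21.08
tool_pos: [0.4969, -0.0819, 0.3289]
tool_rot: [180.0, -0.0, -90.1]
force: [-4.5, 1.8, 1.5]
grip_width: 0.0152
```

Call:
jog_arm --pt "1 0.0015 0.0004 0 0 0 -1" --pt "1 0.0015 0.0003 0 0 0 -1" --pt "1 0.0015 -2e-05 0 0 0 -1" --pt "1 0.0015 -2e-05 0 0 0 -1" --pt "1 0 0 0 0 0 0" --pt "1 0 0 0 0 0 0"

```text
time_s: 21.58
tool_pos: [0.4968, -0.0879, 0.3289]
tool_rot: [-180.0, -0.0, -86.1]
force: [-0.4, 2.4, -0.2]
grip_width: 0.015
```

Call:
jog_arm --pt "1 0.0015 -2e-05 0 0 0 -1" --pt "1 0.0015 -2e-05 0 0 0 -1" --pt "1 0.0015 -2e-05 0 0 0 -1" --pt "1 0.0015 -2e-05 0 0 0 -1" --pt "1 0.0015 -2e-05 0 0 0 -1" --pt "1 0.0015 -2e-05 0 0 0 -1" --pt "1 0 0 0 0 0 0" --pt "1 0 0 0 0 0 0"

```text
time_s: 22.25
tool_pos: [0.4978, -0.0969, 0.3289]
tool_rot: [-180.0, -0.0, -80.1]
force: [0.8, 2.5, -1.9]
grip_width: 0.0155
```

Call:
jog_arm --pt "1 0.0015 -2e-05 0 0 0 -1" --pt "1 0.0015 -2e-05 0 0 0 -1" --pt "1 0.0015 -2e-05 0 0 0 -1" --pt "1 0.0015 -2e-05 0 0 0 -1" --pt "1 0.0015 -2e-05 0 0 0 -1" --pt "1 0.0015 -2e-05 0 0 0 -1" --pt "1 0.003 -5e-05 0 0 0 -2" --pt "1 0.003 -5e-05 0 0 0 -2" --pt "1 0.003 -5e-05 0 0 0 -2" --pt "1 0.003 -5e-05 0 0 0 -2" --pt "1 0 0 0 0 0 0" --pt "1 0 0 0 0 0 0"

```text
time_s: 23.25
tool_pos: [0.5039, -0.1172, 0.3289]
tool_rot: [180.0, -0.0, -66.2]
force: [-0.7, 1.1, -1.9]
grip_width: 0.0154
```

Call:
jog_arm --pt "1 0.003 -5e-05 0 0 0 -2" --pt "1 0.003 -5e-05 0 0 0 -2" --pt "1 0.003 -5e-05 0 0 0 -2" --pt "1 0.003 -5e-05 0 0 0 -2" --pt "1 0.003 -5e-05 0 0 0 -2" --pt "1 0.003 -5e-05 0 0 0 -2" --pt "1 0.003 -5e-05 0 0 0 -2" --pt "1 0.003 -5e-05 0 0 0 -2" --pt "1 0 0 0 0 0 0" --pt "1 0 0 0 0 0 0"

```text
time_s: 24.08
tool_pos: [0.5163, -0.1371, 0.3289]
tool_rot: [180.0, -0.0, -50.2]
force: [-1.6, 0.9, -0.4]
grip_width: 0.0157
```

Call:
jog_arm --pt "1 0.003 -5e-05 0 0 0 -2" --pt "1 0.003 -5e-05 0 0 0 -2" --pt "1 0.003 -5e-05 0 0 0 -2" --pt "1 0.003 -5e-05 0 0 0 -2" --pt "1 0.003 -5e-05 0 0 0 -2" --pt "1 0.003 -5e-05 0 0 0 -2" --pt "1 0.0015 -2e-05 0 0 0 -1" --pt "1 0.0015 -2e-05 0 0 0 -1" --pt "1 0 0 0 0 0 0" --pt "1 0 0 0 0 0 0"

```text
time_s: 24.92
tool_pos: [0.5315, -0.1512, 0.3289]
tool_rot: [180.0, 0.0, -36.2]
force: [-3.0, 2.9, 1.4]
grip_width: 0.0154
```

Call:
jog_arm --pt "1 0.0015 -2e-05 0 0 0 -1" --pt "1 0.0015 -2e-05 0 0 0 -1" --pt "1 0.0015 -2e-05 0 0 0 -1" --pt "1 0 0 0 0 0 0" --pt "1 0 0 0 0 0 0"

```text
time_s: 25.33
tool_pos: [0.5353, -0.1538, 0.3289]
tool_rot: [180.0, 0.0, -33.2]
force: [-3.7, 2.2, 1.7]
grip_width: 0.0155
```

Call:
jog_arm --pt "1 0.0007 0 0 0 0 -0.5" --pt "1 0.0007 0 0 0 0 -0.5" --pt "1 0.0007 0 0 0 0 -0.5" --pt "1 0.0007 0 0 0 0 -0.5" --pt "1 0 0 0 0 0 0" --pt "1 0 0 0 0 0 0"

```text
time_s: 25.83
tool_pos: [0.5377, -0.1553, 0.3289]
tool_rot: [180.0, 0.0, -31.1]
force: [-3.8, 2.9, 2.3]
grip_width: 0.0152
```

Call:
jog_arm --pt "1 0.0007 0 0 0 0 -0.5" --pt "1 0.0007 0 0 0 0 -0.5" --pt "1 0.0007 0 0 0 0 -0.5" --pt "1 0.0007 0 0 0 0 -0.5" --pt "1 0 0 0 0 0 0" --pt "1 0 0 0 0 0 0"

```text
time_s: 26.33
tool_pos: [0.5402, -0.1568, 0.3289]
tool_rot: [180.0, 0.0, -29.1]
force: [-3.5, 2.9, 1.1]
grip_width: 0.0157
```

Call:
jog_arm --pt "1 0.0007 0 0 0 0 -0.5" --pt "1 0.0007 0 0 0 0 -0.5" --pt "1 0.0007 0 0 0 0 -0.5" --pt "1 0 0 0 0 0 0" --pt "1 0 0 0 0 0 0"

```text
time_s: 26.75
tool_pos: [0.542, -0.1577, 0.3289]
tool_rot: [180.0, 0.0, -27.6]
force: [-4.6, 2.3, 2.1]
grip_width: 0.0158
```

Call:
jog_arm --pt "1 0.0007 0 0 0 0 -0.5" --pt "1 0.0007 0 0 0 0 -0.5" --pt "1 0.0007 0 0 0 0 -0.5" --pt "1 0 0 0 0 0 0" --pt "1 0 0 0 0 0 0"

```text
time_s: 27.17
tool_pos: [0.5435, -0.1584, 0.3288]
tool_rot: [180.0, 0.1, -26.1]
force: [-6.8, 4.0, 3.8]
grip_width: 0.0153
```

Call:
jog_arm --pt "1 0.0006 0 0 0 0 -0.3" --pt "1 0 0 0 0 0 0" --pt "1 0 0 0 0 0 0"

```text
time_s: 27.42
tool_pos: [0.5439, -0.1585, 0.3288]
tool_rot: [180.0, 0.2, -25.8]
force: [-7.9, 4.1, 4.3]
grip_width: 0.0154
```

Call:
jog_arm --pt "1 0.0006 0 0 0 0 -0.2" --pt "1 0 0 0 0 0 0" --pt "1 0 0 0 0 0 0" --pt "1 0 0 0 0 0 0"

```text
time_s: 27.75
tool_pos: [0.5442, -0.1587, 0.3288]
tool_rot: [179.9, 0.2, -25.6]
force: [-9.1, 4.4, 4.0]
grip_width: 0.0154
```

Call:
jog_arm --pt "1 0 0 0 0 0 0" --pt "0.5 0 0 0 0 0 0" --pt "0.5 0 0 0 0 0 0" --pt "0.5 0 0 0 0 0 0" --pt "0.5 0 0 0 0 0 0" --pt "0.5 0 0 0 0 0 0" --pt "0.5 0 0 0 0 0 0" --pt "0.5 0 0 -0.02 0 0 0" --pt "0.5 0 0 -0.03 0 0 0" --pt "0.5 0 0 -0.03 0 0 0" --pt "0.5 0 0 -0.02 0 0 0" --pt "0.5 0 0 0 0 0 0"

```text
time_s: 28.75
tool_pos: [0.5465, -0.159, 0.4339]
tool_rot: [-180.0, -0.5, -25.6]
force: [0.6, 0.6, -0.2]
grip_width: 0.0433
```

Run:
```python
from h import *
s=status.get_obs(); print(s['time_s'],s['tool_pos'],s['force'],s['grip_width'])
ims=[]
for c,(y,x) in dict(wrist=(0,0),side=(150,200),scene=(150,180)).items():
    p=cams.camera_params(c)
    im,d=cams.read_camera(c)
    ims.append(cv2.resize(im if c=='wrist' else im[y:y+165,x:x+220],(400,300),interpolation=cv2.INTER_CUBIC))
    for n,z in [('grip_b',.164)]+([('router',0),('clamp',.0),('offcut',0)] if c!='wrist' else []):
        for l in landmark_of(c,n)[:2]:
            r,q=l['position']; print(c,n,round(l['conf'],2),np.round([r,q]),np.round(onplane(c,r,q,z,p),4))
ims.append(ims[0]*0)
cv2.imwrite('pics/end.png',np.vstack([np.hstack(ims[:2]),np.hstack(ims[2:])])[:,:,::-1])
```

```text
28.75 [ 0.54647551 -0.15897027  0.43386352] [ 0.61286361  0.57556667 -0.174401  ] 0.043346235823796354
wrist grip_b 0.78 [247. 310.] [ 0.5426 -0.1613  0.164 ]
side grip_b 0.61 [254. 336.] [0.507  0.0683 0.164 ]
side grip_b 0.57 [187. 351.] [ 0.5489 -0.1579  0.164 ]
side router 0.86 [387. 199.] [0.6775 0.3278 0.    ]
side clamp 0.92 [202. 347.] [ 0.6074 -0.3228  0.    ]
side clamp 0.27 [254. 335.] [ 0.5691 -0.1153 -0.    ]
side offcut 0.79 [310. 396.] [0.3907 0.0105 0.    ]
scene grip_b 0.82 [209. 320.] [0.5086 0.0686 0.164 ]
scene grip_b 0.74 [246. 237.] [ 0.5485 -0.1637  0.164 ]
scene router 0.86 [270. 442.] [0.6872 0.3146 0.    ]
scene clamp 0.76 [348. 183.] [ 0.6063 -0.3269  0.    ]
scene offcut 0.67 [262. 278.] [ 0.4422 -0.0139  0.    ]
scene offcut 0.46 [209. 320.] [0.2708 0.2177 0.    ]
```

View pics/end.png

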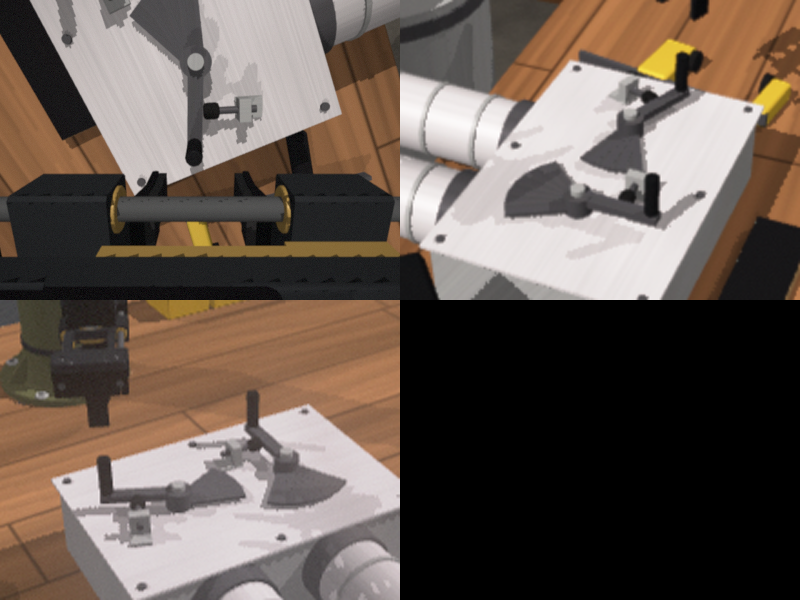

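The montage shows B's arm on its buffer (wrist tile, about (205, 110)) and A's on its own. The gripper is clear and the router and clamp pixels are within 2 px of the start. I hand in.

```bash
python3 -c "
from cell import env; print(env.sign_off())"
```

```text
the job is handed in; nothing more can be done
None
```

Both damper handles are swung home onto their buffers, and the job was handed in at about 29 s of the 70 s allowed. No verdict was reported.

- **Handle A:** I swung it about 69° by its post. The tangential push rose from the 3–4 N running drag to about 8 N, which I take as roughly 7–8 N on the buffer, then I let go.
- **Handle B:** I swung it about 71°, feeling for the interlock over the first 20° and meeting no resistance. The push rose from about 4 N to 10 N, roughly 10 N on the buffer, then I let go.

**Last checks:**
- **Handles:** the last pictures show both arms against their buffers.
- **Robot:** the wrist force is near zero and the gripper hangs clear of the posts.
- **Bystanders:** the router and clamp show within about 2 pixels of where they started. The offcut reads within about 3 pixels in the side camera.
- **Disagreement:** the scene camera put the offcut somewhere else, on the box at pixel (262, 278). I took that as a false detection.
- **Not measured:** the buffer forces left after release could not be read directly. I inferred them from the wrist force and from handle friction holding the arms in place.

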